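# Re-mix a settled canister and set it out in the tray

### The job

The suspension in the white handled canister has settled. Lift the canister out of its tilted stand, hold it upright, centred on the touch mixer's sprung platform and press it all the way down for about two seconds without leaning hard on the mixer. Then stand it gently upright in the free half of the blue tray and let go, without disturbing the other things.

Things in the scene. Friction and masses are not known exactly. Their poses are not given: they have to be found in the camera images.
- canister: White rigid plastic canister, red screw cap, orange-banded label, carrying handle on top; 0.35 to 0.6 kg. Body 116 (x) by 64 (y) by 110 (z) mm. Origin at the centre of its underside, z up through the canister, x along its long side. Cap at x = -38 mm, 37 mm across, top at z = 142 mm. It starts in the stand, tilted 0.45 rad, cap side low.
- canister_handle (a point): Middle of the handle bar: canister frame (17, 0, 158) mm, same axes as the canister. The bar runs along x from -18 to +52 mm (canister frame), is 18 mm wide in y and 16 mm tall (z = 150 to 166); below it is open space down to z = 115 mm between its two end posts (14 mm thick).
- stand: Fixed stand of bent stainless sheet, foot 150 by 90 mm, about 100 mm tall, blue bead on its front rest. Origin at the centre of its underside, z up, front at -x. The seat slopes 0.45 rad, low at the front; the canister stands on it with its cap end against the front rest (60 mm, square to the seat), its top leaning to the stand's -x. Side flanges leave 3 mm each side. It slides out along its own z.
- stand_seat (a point): Point on the stand's sloping seat under the centre of the canister's underside: stand frame (25, 0, 62) mm. Axes those of the stand (z vertical).
- mixer: Fixed touch mixer, white housing 160 (x) by 130 (y) mm, 72 mm tall, black knob and green switch on the front (-x). Origin at the centre of its underside, z up. On its top, on the housing's z axis, is a round flat black rubber platform on a spring, 90 mm across. A threaded collar sets its height: its top, when up, is 94 to 114 mm above the table, different each time and not measured.
- mixer_pad (a joint): Travel of the mixer's sprung platform in m: 0 up, 0.007 fully down on its stop. It starts to sink at about 8 N of total downward load and is fully down at about 15 N; the canister's weight alone (3.5 to 6 N) does not move it, beyond the stop it is rigid. Twice the full-travel load would be leaning hard on it.
- tray: Fixed blue plastic medicine tray, outside 240 (x) by 170 (y) mm, rim 18 mm tall, walls and floor 5 mm thick. Origin at the centre of its underside, z up. Its near (-x) half is free; the cups and the amber bottle stand in its far half, 75 mm from the centre.
- cups: Bystander, to be left alone: stack of clear medicine cups, 46 mm across, 48 mm tall, standing in the far (+x) half of the tray. Origin at the centre of its underside.
- syrup: Bystander, to be left alone: small amber glass bottle with white cap, 44 mm across, 85 mm tall, standing in the far (+x) half of the tray. Origin at the centre of its underside.
- jar: Bystander, to be left alone: clear jar with red lid, 68 mm across, 80 mm tall, behind the mixer. Origin at the centre of its underside.
- tape: Bystander, to be left alone: roll of grey fabric tape lying flat, 84 mm across, 25 mm tall, behind the stand. Origin at the centre of its underside.
- drops: Bystander, to be left alone: small white dropper bottle with green cap, 40 mm across, 68 mm tall, behind the mixer. Origin at the centre of its underside.

How it is judged:
By the outcome, as a careful person would: the job done as asked, in the order asked, and still so for the second after the job is handed in, with the robot touching nothing.
It also fails if it takes over 61 s, if anything falls off the work surface, if the arm or the gripper's body presses on something with over 40 N, if the wrist force passes 120 N, or if a joint passes its speed limit or range.

### The arm

A 6-joint arm with a two-finger parallel gripper is mounted at the origin on the work surface. World frame = base frame: x ahead of the robot, y to its left, z up, the work surface at z = 0. Lengths are in m, angles in rad, forces in N, time in s.
With the tool pointing down it reaches from about 0.25 to 0.8 m from the base axis. Payload 3.9 kg.
Tool frame: the origin (TCP) lies on the centre line of the jaws, within the pads' length; the fingertips stand 17 mm ahead of it and the grasp point (between the pads) lies 2 mm behind it; z points along the fingers, y is the line along which they close (so a half turn about z gives the same grasp; the last joint's range is limited). The gripper opens to 85 mm and grips with 20 to 120 N. Pads are 22 mm wide; open, the fingers measure 114 mm over their backs; the gripper's body (76 mm by 85 mm) begins 54 mm behind the grasp point. The pads swing forward as they close: fully open they stand 13 mm farther back than shut.
Start: joints at [1.165, 0.26, -0.138, 1.173, 0, 1.571], TCP at [0.207, 0.482, 0.248] pointing down, gripper open.
Joint ranges: [-2.78, 2.78], [-0.83, 1.72], [-1.28, 1.37], [-1.9, 2.12], [-1.57, 1.48], [-3.14, 3.14]. Speed limits (rad/s): [2.57, 2.57, 3.14, 3.14, 3.14, 3.14].

### API

Orientations are given as a rotation vector (axis times angle).
In Python, from station import env, cams, nets gives the robot as it stands.
- The arm moves only by the shell command python3 -m handwheel 'ROWS' [FORCE]. ROWS is JSON, a list of rows, each a list of 3 entries, a list of its own where there are three numbers: the shift along the tool's x, y, z in m, then the turn about the tool's z in rad, then the finger opening in m, from 0 to 0.0854. A call has 1 to 5 rows; each row shifts and turns the commanded pose from where the row before left it, along the tool's axes as they then stand; what a row does not reach is not made up. A row lasts 1/10 s, in which the tool goes at most 50 mm and 8.59 degrees, less where a joint would pass 70% of its speed; a pose out of reach is approached as far as the arm can. A call with a gripper value outside its range is refused whole. The fingers move at their own pace and stop on an object; FORCE is the grip in N (left out, the last holds). Time passes only in rows, so rows that do not move let the fingers close. It gives the time, the measured TCP pose, the force, the opening and the grip force at its end, in the units of the state.
- env.read_state(): the state, without advancing time (a new reading comes with each control period).
- cams.grab_frame(name): name is "scene" or "side" or "wrist"; returns a dict with "image" (420x560x3 uint8, blue, green, red), "depth" (420x560 float32, m along the optical axis (not along the pixel's ray), 0 where there is no reading), "K" (3x3 intrinsics, pixels), "distortion" ([k1, k2, p1, p2, k3] as OpenCV has them; the pictures are not rectified), "rvec" (rotation vector, rad) and "tvec" (3), from world to camera coordinates, as OpenCV has them; the wrist camera has in their place "hand_eye" (4x4, takes a point from camera to tool coordinates, whose origin is the TCP and whose axes are the flange's). Camera axes: x right, y down, z forward; pixel columns grow to the right and rows downward; lengths in m; the calibration is good to about 2 mm. A picture is of the moment at which its call begins: read the wrist's pose just before it.
- env.hand_in(): hands the job in; it is judged then, once.
Trained networks look in the newest picture that a camera, given by its name, has taken for a name from the list of things; names that differ only in an ending like _2 or _b are one class to them, and where a whole thing is asked for, a point or a joint stands for the part that bears it (a point fixed in the world has none). Each returns a list of dicts, best first, with "score" (0 to 1); they miss things now and then, are a little off and sometimes report something else, mostly with a low value. They report only what shows in the picture. A call takes as long as a camera call.
- nets.boxes_of(name, camera): "at" ([column, row] in pixels, amid what is visible of it).
- nets.outline_of(name, camera): "region" (420x560 bool, what is visible of it) and "at" ([column, row] in pixels, amid what is visible of it).
The state is a dict: "time_s": time; "joint_positions": joint angles; "joint_velocities": joint speeds; "effort": joint torques, N m; "eef_pos": TCP position; "tcp_rot": TCP orientation; "ft_force": force on the tool from outside, world axes, zero at the start; "moment": the same for the moment, N m; "gripper_width": finger opening in m; "finger_force": force on a finger pad.
Only numpy, scipy, OpenCV 4.12 (cv2) and the standard library are available. Lean on these libraries where they do the work, as an engineer would, in place of code of your own. Each camera call takes 0.05 s, during which the arm holds its last target. There are 200 camera calls.

## Working session

There is one attempt and no reset: what is moved stays moved. The work goes in short steps, Python scripts to look and compute and a shell command to move; the robot and the scene stay as the last step left them, time stands still between calls to the robot, and variables do not carry over. Pictures are saved under pics/ and viewed, at most 10 in all, crops included, and the job is handed in when it is done.

```bash
ls; mkdir -p pics; cat > h.py <<'E'
import numpy as np, cv2
from scipy.spatial.transform import Rotation as R
from station import env, cams, nets
def world(f, mask):
    v,u=np.nonzero(mask&(f["depth"]>0)); d=f["depth"][v,u]
    p=cv2.undistortPoints(np.c_[u,v].astype(np.float64)[:,None],f["K"],np.array(f["distortion"]))[:,0]
    c=np.c_[p*d[:,None],d]
    if "hand_eye" in f:
        H=np.array(f["hand_eye"]); t=c@H[:3,:3].T+H[:3,3]
        s=f["s"]; return R.from_rotvec(s["tcp_rot"]).apply(t)+s["eef_pos"]
    r,_=cv2.Rodrigues(np.array(f["rvec"],float)); return (c-np.ravel(f["tvec"]))@r
def grab(n):
    s=env.read_state(); f=cams.grab_frame(n); f["s"]=s; return f
E
python3 - <<'E'
from h import *
print(env.read_state())
ims=[]
for c in ["scene","side"]:
    f=grab(c); ims.append(f["image"]); np.savez(f"{c}.npz",**{k:f[k] for k in("image","depth","K","distortion","rvec","tvec")})
    for n in ["canister","canister_handle","stand","mixer","mixer_pad","tray","cups","syrup","jar","tape","drops"]:
        o=nets.outline_of(n,c)
        for q in o[:2]:
            p=world(f,cv2.erode(q["region"].astype(np.uint8),np.ones((3,3)))>0)
            print(c,n,round(q["score"],2),np.round(q["at"]),len(p), np.round(np.percentile(p,[3,50,97],axis=0),3).tolist() if len(p) else "")
            if q is o[0]: np.save(f"m_{c}_{n}.npy",q["region"])
cv2.imwrite("pics/a.png",ims[0]);cv2.imwrite("pics/b.png",ims[1])
E
```

```text
pics
{'time_s': 0.0, 'joint_positions': array([ 1.16501171e+00,  2.60681655e-01, -1.39403810e-01,  1.17270041e+00,
       -1.09067540e-05,  1.57078644e+00]), 'joint_velocities': array([-2.26426298e-03,  5.01906424e-04,  1.52071843e-05,  8.06763735e-04,
        2.72678609e-04,  9.46820168e-04]), 'effort': array([-1.17028339e-04, -4.05675852e+01,  2.53924370e+01,  1.85433944e-02,
        3.12954862e-04,  1.17050348e-05]), 'eef_pos': array([0.2069788 , 0.48175372, 0.24745297]), 'tcp_rot': array([-6.32946655e-01, -3.07677133e+00,  3.06414474e-03]), 'ft_force': array([-0.44717315, -0.16025545, -1.01382838]), 'moment': array([ 0.03243078, -0.00307483,  0.01565561]), 'finger_force': 0.0, 'gripper_width': 0.08530062402310078}
scene canister 0.78 [324. 156.] 1546 [[0.456, 0.238, 0.082], [0.53, 0.251, 0.143], [0.58, 0.287, 0.219]]
scene canister_handle 0.59 [322. 154.] 1626 [[0.456, 0.238, 0.085], [0.531, 0.253, 0.145], [0.581, 0.29, 0.219]]
scene stand 0.81 [328. 190.] 918 [[0.468, 0.229, 0.005], [0.561, 0.256, 0.028], [0.594, 0.302, 0.089]]
scene mixer 0.93 [165. 274.] 2934 [[0.479, -0.344, 
[... 1955 characters left out ...]
[275. 221.] 290 [[0.574, 0.004, 0.017], [0.59, 0.015, 0.052], [0.61, 0.039, 0.056]]
side syrup 0.71 [285. 243.] 368 [[0.562, -0.075, 0.018], [0.575, -0.065, 0.058], [0.591, -0.051, 0.091]]
side jar 0.77 [378. 331.] 1247 [[0.609, -0.368, 0.018], [0.629, -0.345, 0.077], [0.662, -0.315, 0.082]]
side jar 0.58 [214. 175.] 1070 [[0.443, 0.228, 0.003], [0.523, 0.255, 0.007], [0.587, 0.312, 0.085]]
side tape 0.77 [261. 167.] 386 [[0.619, 0.218, 0.006], [0.657, 0.247, 0.022], [0.688, 0.291, 0.028]]
side tape 0.61 [214. 177.] 1159 [[0.443, 0.227, 0.003], [0.523, 0.253, 0.007], [0.588, 0.31, 0.087]]
side drops 0.81 [360. 304.] 305 [[0.625, -0.283, 0.019], [0.636, -0.272, 0.045], [0.651, -0.257, 0.069]]
```

View pics/a.png

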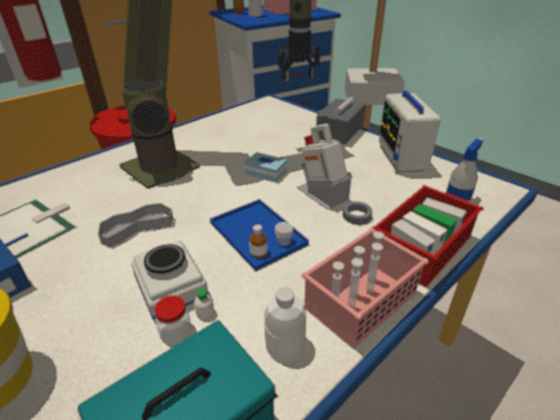

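View pics/b.png

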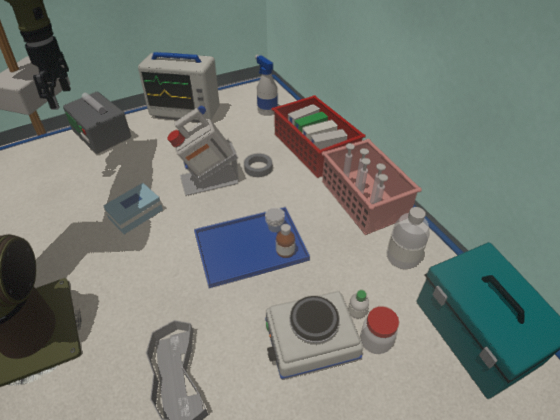

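Both views agree. The canister sits tilted in its stand (scene ≈324,156; side ≈200,141), leaning toward the robot. The tray's near half is free, the mixer pad is at scene 164,259, and the cups and syrup are in the far half of the tray. Next I fit the poses with models.

```bash
cat > fit.py <<'E'
from h import *
from scipy.optimize import least_squares
def sdbox(p,lo,hi):
    c=(np.array(lo)+hi)/2;q=np.abs(p-c)-(np.array(hi)-lo)/2
    return np.linalg.norm(np.maximum(q,0),axis=1)+np.minimum(q.max(1),0)
def sdcan(p): # mm
    r=np.hypot(p[:,0]+38,p[:,1])-18.5; z=np.abs(p[:,2]-126)-16
    cap=np.hypot(np.maximum(r,0),np.maximum(z,0))+np.minimum(np.maximum(r,z),0)
    return np.min([sdbox(p,[-58,-32,0],[58,32,110]),cap,sdbox(p,[-18,-9,150],[52,9,166]),
       sdbox(p,[-18,-9,110],[-4,9,150]),sdbox(p,[38,-9,110],[52,9,150])],axis=0)
def pose(v): # yaw, tilt, x,y,z of underside centre (mm)
    return R.from_euler("ZY",[v[0],-v[1]]),np.array(v[2:5])
def fitcan(P,v0,free):
    free=list(free)
    def f(x):
        v=np.array(v0,float);v[free]=x*sc[free];r,t=pose(v);return sdcan(r.inv().apply(P*1000-t))
    sc=np.array([.01,.01,1,1,1]);s=least_squares(f,np.array(v0)[free]/sc[free],loss="soft_l1",f_scale=3)
    v=np.array(v0,float);v[free]=s.x*sc[free];return v,np.median(np.abs(f(s.x)))
E
python3 - <<'E'
from fit import *
def load(c,n,e=3):
    f=dict(np.load(c+".npz")); return world(f,cv2.erode(np.load(f"m_{c}_{n}.npy").astype(np.uint8),np.ones((e,e)))>0)
for cs in (["scene"],["side"],["scene","side"]):
    P=np.vstack([load(c,"canister") for c in cs])
    for y0 in (-.3,0,.3):
        v,m=fitcan(P,[y0,.45,530,255,62],[0,2,3,4]); print(cs,v.round(3),round(m,2))
    v,m=fitcan(P,v,[0,1,2,3,4]); print("  tilt free",v.round(3),round(m,2))
    r,t=pose(v)
    print("handle",r.apply([17,0,158])+t)
for c in ("scene","side"):
    p=load(c,"mixer_pad",1); z=np.median(p[:,2]); q=p[abs(p[:,2]-z)<.004]
    h=cv2.minEnclosingCircle((q[:,:2]*1000).astype(np.float32)); print(c,"pad",h,np.percentile(q[:,2],[10,50,90]).round(4))
    p=load(c,"mixer",3); q=p[(abs(p[:,2]-.072)<.006)]; print("mixer top",cv2.minAreaRect((q[:,:2]*1000).astype(np.float32)))
    p=load(c,"tray",1); q=p[(p[:,2]<.03)]; print("tray",cv2.minAreaRect((q[:,:2]*1000).astype(np.float32)))
s=env.read_state();print(R.from_rotvec(s["tcp_rot"]).as_matrix().round(3))
E
```

```text
['scene'] [-1.38000e-01  4.50000e-01  5.35257e+02  2.73375e+02  6.48200e+01] 1.1
['scene'] [-1.38000e-01  4.50000e-01  5.35257e+02  2.73375e+02  6.48200e+01] 1.1
['scene'] [-1.38000e-01  4.50000e-01  5.35257e+02  2.73375e+02  6.48200e+01] 1.1
  tilt free [-1.38000e-01  4.51000e-01  5.35304e+02  2.73368e+02  6.48200e+01] 1.1
handle [482.30348217 280.72528477 214.45215847]
['side'] [-1.46000e-01  4.50000e-01  5.33710e+02  2.71624e+02  6.46590e+01] 1.25
['side'] [-1.46000e-01  4.50000e-01  5.33710e+02  2.71624e+02  6.46590e+01] 1.25
['side'] [-1.46000e-01  4.50000e-01  5.33710e+02  2.71624e+02  6.46590e+01] 1.25
  tilt free [-1.44000e-01  4.70000e-01  5.35252e+02  2.71412e+02  6.53030e+01] 1.25
handle [479.43459307 279.52596019 213.86826887]
['scene', 'side'] [-1.41000e-01  4.50000e-01  5.34691e+02  2.72256e+02  6.49910e+01] 1.32
['scene', 'side'] [-1.41000e-01  4.50000e-01  5.34691e+02  2.72256e+02  6.49910e+01] 1.32
['scene', 'side'] [-1.41000e-01  4.50000e-01  5.34691e+02  2.72256e+02  6.49910e+01] 1.32
  tilt free [-1.40000e-01  4.60000e-01  5.35267e+02  2.72181e+02  6.52320e+01] 1.31
handle [480.95598751 279.83305464 214.37920877]
scene pad ((526.9231567382812, -274.76300048828125), 46.43159484863281) [0.0958 0.0973 0.0986]
mixer top ((532.4431762695312, -276.52239990234375), (113.46029663085938, 138.87844848632812), 76.87399291992188)
tray ((507.7154846191406, 9.971755981445312), (185.12583923339844, 269.22113037109375), 81.15827941894531)
side pad ((525.1666259765625, -276.2665710449219), 45.6948356628418) [0.0951 0.0967 0.0982]
mixer top ((524.9736938476562, -278.3223876953125), (114.0731201171875, 146.63436889648438), 76.56311798095703)
tray ((519.998291015625, 6.953315734863281), (189.27593994140625, 245.0062713623047), 80.76874542236328)
[[-0.919  0.395 -0.   ]
 [ 0.395  0.919  0.   ]
 [ 0.     0.    -1.   ]]
```

```bash
cat > to.py <<'E'
import sys
from h import *
# usage: x y z(m, TCP) yaw of tool y axis (deg)
def to(x,y,z,a):
    s=env.read_state();M=R.from_rotvec(s["tcp_rot"]).as_matrix()
    d=M.T@(np.array([x,y,z])-s["eef_pos"]);c=np.degrees(np.arctan2(M[1,1],M[0,1]))
    print("t",round(s["time_s"],2),"pos",s["eef_pos"].round(4),"yaw_y",c.round(2),"F",s["ft_force"].round(1),"w",round(s["gripper_width"],4),"ff",round(s["finger_force"],1),"tilt",M[2,2].round(4))
    print("shift",d.round(4),"turn",round(-np.radians(a-c),4))
if __name__=="__main__": to(*map(float,sys.argv[1:5]))
E
python3 -m handwheel '[[[0,0,-0.045],0,0.085],[[-0.0406,-0.0099,0],0,0.085],[[-0.0406,-0.0099,0],0,0.085],[[-0.0406,-0.0099,0],0,0.085],[[-0.0406,-0.0099,0],0,0.085]]' 20
python3 -m handwheel '[[[-0.0406,-0.0099,0],0,0.085],[[-0.0406,-0.0099,0],0,0.085],[[-0.0406,-0.0099,0],0,0.085],[[-0.0406,-0.0099,0],0,0.085],[[0,0,0],-0.1335,0.085]]'
python3 -m handwheel '[[[0,0,0],-0.1335,0.085],[[0,0,0],0,0.085]]'
python3 to.py 0.4738 0.2809 0.207 82
python3 - <<'E'
from fit import *
f=grab("wrist");cv2.imwrite("pics/c.png",f["image"])
for n in("canister","canister_handle"):
    o=nets.outline_of(n,"wrist")
    for q in o[:1]:
        P=world(f,cv2.erode(q["region"].astype(np.uint8),np.ones((3,3)))>0)
        print(n,q["score"],len(P))
        if len(P)>200: print([a for a in fitcan(P[::5],[-.14,.45,534.7,272.3,64],[0,2,3,4])])
# tray & pad by colour
for c in("scene","side"):
    f=grab(c);h=cv2.cvtColor(f["image"],cv2.COLOR_BGR2HSV)
    v,u=np.nonzero(np.load(f"m_{c}_tray.npy"));b=np.zeros(h.shape[:2],bool);b[max(v.min()-6,0):v.max()+6,u.min()-6:u.max()+6]=1
    b&=(abs(h[...,0].astype(int)-115)<12)&(h[...,1]>130)
    P=world(f,b);rim=P[(P[:,2]>.012)&(P[:,2]<.024)&(abs(P[:,0]-.52)<.15)&(abs(P[:,1])<.11)]
    lo=P[(P[:,2]<.024)&(abs(P[:,0]-.52)<.15)&(abs(P[:,1])<.11)]
    for Q in(rim,lo): print(c,len(Q),cv2.minAreaRect((Q[:,:2]*1000).astype(np.float32)))
E
```

```text
time_s: 1.7
eef_pos: [0.3419, 0.381, 0.2935]
tcp_rot: [0.632, 3.077, 0.001]
ft_force: [1.2, 1.3, 0.2]
gripper_width: 0.085
finger_force: 0.0
time_s: 2.2
eef_pos: [0.4782, 0.2785, 0.2929]
tcp_rot: [0.43, 3.11, -0.001]
ft_force: [-0.5, 0.3, 0.4]
gripper_width: 0.0849
finger_force: 0.0
time_s: 2.4
eef_pos: [0.4748, 0.2809, 0.2931]
tcp_rot: [-0.22, -3.134, 0.0]
ft_force: [-0.1, 0.0, 0.7]
gripper_width: 0.085
finger_force: 0.0
t 2.4 pos [0.4748 0.2809 0.2931] yaw_y 81.97 F [-0.1  0.   0.7] w 0.085 ff 0.0 tilt -1.0
shift [ 0.0009 -0.0002  0.0861] turn -0.0005
canister 0.84 12604
[array([-1.05701681e-01,  4.50000000e-01,  5.34292300e+02,  2.73200561e+02,
        6.32252488e+01]), np.float64(2.3172397783519614)]
canister_handle 0.61 12305
[array([-1.24097836e-01,  4.50000000e-01,  5.33609581e+02,  2.72178145e+02,
        6.30165369e+01]), np.float64(2.3282337001766535)]
scene 420 ((520.20068359375, 0.0661468505859375), (168.4710693359375, 240.77183532714844), 81.67194366455078)
scene 2622 ((519.1687622070312, 0.076507568359375), (168.44371032714844, 242.7395782470703), 81.58848571777344)
side 163 ((511.07012939453125, 0.08940887451171875), (168.62754821777344, 223.0753936767578), 82.10227966308594)
side 3818 ((515.646240234375, -0.682159423828125), (168.71047973632812, 232.12857055664062), 81.44249725341797)
```

View pics/c.png

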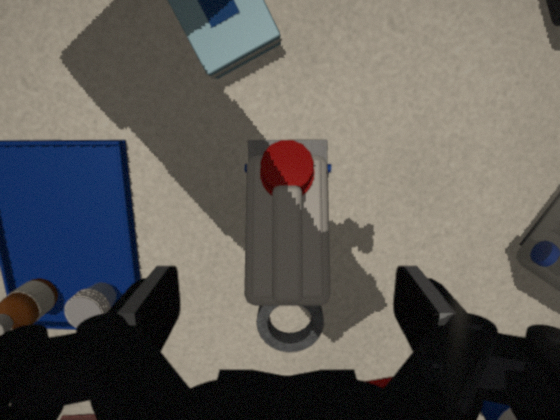

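The wrist view shows the handle (col 287) midway between the fingers (180 and 395), square with the canister, and the cap at (287,167). Descending.

```bash

python3 -m handwheel '[[[0,0,0.03],0,0.05],[[0,0,0.03],0,0.05],[[0,0,0.016],0,0.05],[[0,0,0.01],0,0.05],[[0,0,0],0,0.05]]' 20 | grep force
python3 to.py 0.4738 0.2809 0.207 82
python3 -m handwheel '[[[0,0,0],0,0.01],[[0,0,0],0,0.01],[[0,0,0],0,0.01],[[0,0,0],0,0.01],[[0,0,0],0,0.01]]' 20 | grep force
python3 to.py 0.4738 0.2809 0.207 82
```

```text
ft_force: [0.1, -0.8, 0.8]
finger_force: 0.0
t 3.15 pos [0.4735 0.2811 0.2061] yaw_y 82.04 F [ 0.1 -0.8  0.8] w 0.0497 ff 0.0 tilt -1.0
shift [-0.0003 -0.0002 -0.0009] turn 0.0007
ft_force: [-1.9, -0.1, 5.4]
finger_force: 26.4
t 3.65 pos [0.475  0.2818 0.2085] yaw_y 82.04 F [-1.9 -0.1  5.4] w 0.0172 ff 26.4 tilt -1.0
shift [ 0.001  -0.001   0.0015] turn 0.0007
```

```bash

python3 -m handwheel '[[[0.0044,0,-0.009],0,0.01],[[0.0087,0,-0.018],0,0.01],[[0.0087,0,-0.018],0,0.01],[[0.0087,0,-0.018],0,0.01],[[0.0087,0,-0.018],0,0.01]]' | grep force
python3 -m handwheel '[[[0.0087,0,-0.018],0,0.01],[[0.0087,0,-0.018],0,0.01],[[0,0,-0.01],0,0.01],[[0,0,0],0,0.01],[[0,0,0],0,0.01]]' | grep force
python3 to.py 0.4 0.2809 0.3 82
python3 - <<'E'
from fit import *
a=[]
for c in("scene","side"):
    f=grab(c);a.append(f["image"][60:260,100:420]);q=nets.outline_of("canister",c)[0]
    P=world(f,cv2.erode(q["region"].astype(np.uint8),np.ones((3,3)))>0)
    print(q["score"],len(P))
    for t in(0.,.45): print(fitcan(P,[-.14,t,500,275,180],range(5)))
cv2.imwrite("pics/d.png",np.hstack(a))
E
```

```text
ft_force: [-0.0, 0.4, -5.9]
finger_force: 24.9
ft_force: [0.4, -0.0, -4.7]
finger_force: 24.9
t 4.65 pos [0.4183 0.289  0.3334] yaw_y 82.04 F [ 0.4 -0.  -4.7] w 0.0169 ff 24.9 tilt -1.0
shift [ 0.017  -0.0106  0.0334] turn 0.0007
0.65 1698
(array([-1.43407786e-01,  4.27867426e-01,  4.76662979e+02,  2.81152609e+02,
        1.87090435e+02]), np.float64(1.0857345652445414))
(array([-1.43407777e-01,  4.27867405e-01,  4.76662978e+02,  2.81152609e+02,
        1.87090435e+02]), np.float64(1.0857352182337507))
0.97 2658
(array([-1.35815268e-01,  4.49293884e-01,  4.75353241e+02,  2.80060681e+02,
        1.88539232e+02]), np.float64(1.194492718951048))
(array([-1.35694352e-01,  4.49747950e-01,  4.75402328e+02,  2.80058851e+02,
        1.88559056e+02]), np.float64(1.1959857881924414))
```

View pics/d.png

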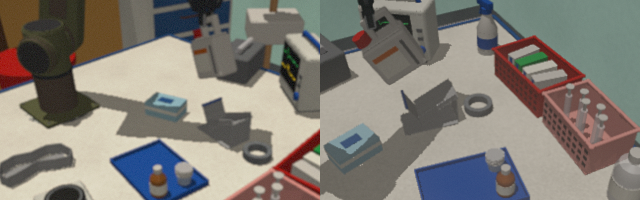

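Held firmly, still at 0.44 rad tilt: the pads don't let it pivot, so I'll right it on a clear patch of table. Checking the patch between stand and tray.

```bash

python3 -m handwheel '[[[-0.016,-0.028,0],0,0.01],[[-0.016,-0.028,0],0,0.01],[[-0.016,-0.028,0],0,0.01],[[-0.016,-0.028,0],0,0.01],[[0,0,0],0,0.01]]' | grep force
python3 to.py 0.466 0.169 0.18 82
python3 - <<'E'
from h import *
f=dict(np.load("side.npz"));P=world(f,np.ones((420,560),bool))
for x in np.arange(.34,.72,.03):
    print(round(x,2),[int(1000*np.percentile(q[:,2],98)) if len(q:=P[(abs(P[:,0]-x)<.015)&(abs(P[:,1]-y)<.01)])>3 else -1 for y in np.arange(.08,.26,.02)])
E
```

```text
ft_force: [-0.6, 2.5, -4.9]
finger_force: 24.3
t 5.35 pos [0.4674 0.1658 0.3337] yaw_y 81.76 F [-0.6  2.5 -4.9] w 0.0176 ff 24.3 tilt -1.0
shift [0.002  0.0035 0.1537] turn -0.0043
0.34 [1, 1, 2, 2, 2, 2, 49, 52, 52]
0.37 [2, 2, 2, 2, 2, 3, 3, 51, 50]
0.4 [18, 19, 1, 2, 3, 3, 2, 2, 2]
0.43 [7, 19, 1, 1, 3, 3, 3, 2, 8]
0.46 [18, 19, 2, 2, 2, 3, 2, 3, 145]
0.49 [19, 17, 2, 3, 3, 3, 2, 3, 164]
0.52 [19, 2, 2, 3, 3, 3, 2, 7, 180]
0.55 [19, 4, 3, 3, 2, 2, 3, 91, 176]
0.58 [19, 2, 3, 3, 2, 3, 2, 97, 118]
0.61 [-1, 2, 3, 3, 2, 2, 2, 3, 26]
0.64 [12, 2, 2, 2, 3, 3, 2, 26, 27]
0.67 [2, 3, 2, 3, 2, 4, 2, 27, 27]
0.7 [3, 3, 2, 3, 3, 3, 2, 3, 27]
```

```bash

python3 -m handwheel '[[[0,0,0.04],0,0.01],[[0,0,0.04],0,0.01],[[0,0,0.04],0,0.01],[[0,0,0.025],0,0.01],[[0,0,0],0,0.01]]' | grep -E "force|pos"
for i in 1 ; do python3 -m handwheel '[[[0,0,0.003],0,0.01],[[0,0,0],0,0.01]]' | grep -E "force|pos"; 
python3 -m handwheel '[[[0,0,0.003],0,0.01],[[0,0,0],0,0.01]]' | grep -E "force|pos"
python3 -m handwheel '[[[0,0,0.003],0,0.01],[[0,0,0],0,0.01]]' | grep -E "force|pos"
python3 -m handwheel '[[[0,0,0.003],0,0.01],[[0,0,0],0,0.01]]' | grep -E "force|pos"; done
```

```text
eef_pos: [0.4626, 0.1683, 0.1851]
ft_force: [-1.9, 0.0, -4.6]
finger_force: 24.0
eef_pos: [0.4675, 0.17, 0.1877]
ft_force: [1.4, 0.3, -5.0]
finger_force: 24.1
eef_pos: [0.4669, 0.1697, 0.1843]
ft_force: [-0.5, -0.4, -5.6]
finger_force: 24.1
eef_pos: [0.4662, 0.1694, 0.1803]
ft_force: [-0.7, 0.1, -4.6]
finger_force: 24.1
eef_pos: [0.4659, 0.1693, 0.1769]
ft_force: [-0.2, -0.1, -5.6]
finger_force: 24.1
```

```bash

python3 -m handwheel '[[[0,0,0.003],0,0.01],[[0,0,0],0,0.01]]' | grep -E "ft_force|pos"; 
python3 -m handwheel '[[[0,0,0.002],0,0.01],[[0,0,0],0,0.01]]' | grep -E "ft_force|pos"
python3 -m handwheel '[[[0,0,0.002],0,0.01],[[0,0,0],0,0.01]]' | grep -E "ft_force|pos"
python3 -m handwheel '[[[0,0,0.001],0,0.01],[[0,0,0],0,0.01]]' | grep -E "ft_force|pos"
```

```text
eef_pos: [0.4659, 0.1693, 0.1738]
ft_force: [-0.4, 0.2, -5.7]
eef_pos: [0.4662, 0.1694, 0.1721]
ft_force: [-0.4, -0.2, -3.3]
eef_pos: [0.4675, 0.1696, 0.1716]
ft_force: [-0.0, -1.1, 3.9]
eef_pos: [0.4683, 0.1697, 0.1715]
ft_force: [-0.1, -0.9, 7.3]
```

```bash

python3 -m handwheel '[[[-0.0067,0,0],0,0.01],[[-0.005,0,0],0,0.01],[[-0.005,0,0.0003],0,0.01],[[-0.005,0,0.0004],0,0.01],[[-0.005,0,0.0005],0,0.01]]' | grep -E "ft_force|pos"; 
python3 -m handwheel '[[[-0.005,0,0.0006],0,0.01],[[-0.005,0,0.0008],0,0.01],[[-0.005,0,0.001],0,0.01],[[-0.005,0,0.0011],0,0.01],[[0,0,0],0,0.01]]' | grep -E "ft_force|pos"; 
cat > see.py <<'E'
import sys
from fit import *
n=sys.argv[1];g=list(map(float,sys.argv[2:7]));a=[];A=[]
for c in("scene","side"):
    f=grab(c);a.append(f["image"]);q=nets.outline_of("canister",c)[0]
    P=world(f,cv2.erode(q["region"].astype(np.uint8),np.ones((3,3)))>0);A.append(P)
    v,m=fitcan(P,g,range(5));print(c,round(q["score"],2),len(P),v.round(3),round(m,2))
v,m=fitcan(np.vstack(A),g,range(5));print("both",v.round(3),round(m,2))
cv2.imwrite(f"pics/{n}.png",cv2.resize(np.hstack(a),(800,300)))
E
python3 see.py e -.14 .2 520 165 5; python3 to.py .5 .16 .17 82
```

```text
eef_pos: [0.4928, 0.1657, 0.1677]
ft_force: [-0.1, 0.0, -0.2]
eef_pos: [0.513, 0.1628, 0.1641]
ft_force: [-0.3, 0.1, -4.0]
scene 0.58 1605 [-1.37000e-01  8.00000e-02  5.15659e+02  1.63130e+02  8.45200e+00] 1.06
side 0.88 2025 [-1.32000e-01  1.46000e-01  5.23913e+02  1.60943e+02  8.80400e+00] 1.12
both [-1.34000e-01  9.30000e-02  5.16438e+02  1.62329e+02  8.43100e+00] 1.17
t 8.65 pos [0.5125 0.1629 0.1645] yaw_y 82.05 F [-0.4 -0.4 -5.5] w 0.0177 ff 23.8 tilt -1.0
shift [ 0.012  -0.0046 -0.0055] turn 0.0008
```

```bash

python3 -m handwheel '[[[0,0,0.002],0,0.01],[[-0.005,0,0.002],0,0.01],[[-0.005,0,0.002],0,0.01],[[-0.004,0,0.001],0,0.01],[[0,0,0],0,0.01]]' | grep -E "ft_force|pos"; 
python3 -m handwheel '[[[0,0,0.001],0,0.01],[[0,0,0],0,0.01]]' | grep -E "ft_force|pos"; 
python3 see.py f -.14 .05 520 165 5; python3 to.py .5 .16 .17 82
```

```text
eef_pos: [0.5258, 0.1612, 0.1593]
ft_force: [-6.5, -0.3, 13.9]
eef_pos: [0.5258, 0.1613, 0.1593]
ft_force: [-6.8, -2.1, 18.6]
scene 0.91 1588 [-1.37000e-01  1.00000e-03  5.15977e+02  1.63290e+02  4.37900e+00] 1.06
side 0.91 2221 [-1.28000e-01  5.80000e-02  5.22945e+02  1.61385e+02  3.44100e+00] 1.16
both [-1.31000e-01  1.30000e-02  5.16921e+02  1.62518e+02  3.82700e+00] 1.2
t 9.55 pos [0.5258 0.1613 0.1593] yaw_y 82.05 F [-7.3 -1.6 18.1] w 0.018 ff 27.1 tilt -1.0
shift [ 0.0253 -0.0048 -0.0107] turn 0.001
```

```bash

python3 -m handwheel '[[[0,0,0],0,0.03],[[0,0,-0.001],0,0.05],[[0,0,0],0,0.05],[[0,0,0],0,0.05]]' | grep -E "ft_force|pos"; 
python3 see.py g -.14 0 520 165 3; python3 to.py .5 .16 .156 82
```

```text
eef_pos: [0.5263, 0.161, 0.1571]
ft_force: [-0.9, -0.3, -0.2]
scene 0.59 1676 [-1.35000e-01 -1.00000e-03  5.15830e+02  1.63355e+02  4.32400e+00] 1.01
side 0.94 2040 [-1.32000e-01  5.30000e-02  5.22343e+02  1.61403e+02  3.49300e+00] 1.18
both [-1.33000e-01  6.00000e-03  5.16356e+02  1.62633e+02  3.99600e+00] 1.15
t 10.15 pos [0.5263 0.161  0.1573] yaw_y 82.05 F [-0.6  0.   0.9] w 0.0501 ff 0.0 tilt -1.0
shift [ 0.0259 -0.0046  0.0013] turn 0.0008
```

View pics/g.png

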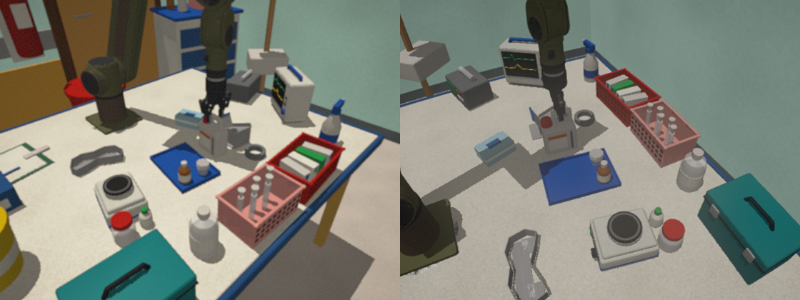

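The canister now stands upright (left view ≈(212,135), right ≈(556,130)) and nothing else has moved. I'll refit with zero tilt and regrip nearer its centre, with more force.

```bash

python3 -m handwheel '[[[0.008,0,0],0,0.05],[[0,0,0.001],0,0.05],[[0,0,0],0,0.05],[[0,0,0],0,0.05]]' 70| grep -E "ft_force|pos"; 
python3 -m handwheel '[[[0,0,0],0,0.01],[[0,0,0],0,0.01],[[0,0,0],0,0.01],[[0,0,0],0,0.01],[[0,0,0],0,0.01]]' 70| grep -E "force|pos"; 
cat > see0.py <<'E'
import sys
from fit import *
g=list(map(float,sys.argv[1:6]));A=[]
s=env.read_state();M=R.from_rotvec(s["tcp_rot"]).as_matrix()
for c in("scene","side"):
    f=grab(c);q=nets.outline_of("canister",c)[0]
    P=world(f,cv2.erode(q["region"].astype(np.uint8),np.ones((3,3)))>0);A.append(P)
    v,m=fitcan(P,g,[0,2,3,4]);print(c,v.round(3),round(m,2))
v,m=fitcan(np.vstack(A),g,[0,2,3,4]);print("both",v.round(3),round(m,2))
r,t=pose(v);print("centre in tool (mm)",(M.T@(t-1000*s["eef_pos"])).round(1),"tcp",s["eef_pos"].round(4))
for c in("scene","side"):
    f=grab(c);q=nets.outline_of("mixer_pad",c)[0]
    P=world(f,q["region"]);P=P[abs(P[:,2]-.097)<.006]
    print("pad",cv2.fitEllipse(cv2.convexHull((P[:,:2]*1000).astype(np.float32))),np.median(P[:,2]),np.std(P[:,2]))
    o=q["region"].astype(np.uint8);ct=max(cv2.findContours(o,0,1)[0],key=len);print(cv2.fitEllipse(ct)[:2])
    # reproject-free: cast ray of ellipse centre to z=.096
    (u,v_),_,_=cv2.fitEllipse(ct);p=cv2.undistortPoints(np.array([[[u,v_]]]),f["K"],np.array(f["distortion"]))[0,0]
    Rm,_=cv2.Rodrigues(np.array(f["rvec"],float));C=-Rm.T@np.ravel(f["tvec"]);d=Rm.T@np.array([*p,1]);print((C+d*(.096-C[2])/d[2]).round(4))
E
python3 see0.py -.135 0 518 163 3
```

```text
eef_pos: [0.5184, 0.1622, 0.1566]
ft_force: [-0.6, -0.1, -0.0]
eef_pos: [0.5188, 0.1623, 0.1569]
ft_force: [0.4, 0.9, 1.2]
finger_force: 69.5
scene [-1.38000e-01  0.00000e+00  5.16090e+02  1.63458e+02  4.38100e+00] 0.96
side [-1.35000e-01  0.00000e+00  5.17711e+02  1.62157e+02  3.77300e+00] 1.12
both [-1.34000e-01  0.00000e+00  5.16154e+02  1.62754e+02  4.02600e+00] 1.11
centre in tool (mm) [  2.8   0.  152.8] tcp [0.5188 0.1623 0.1569]
pad ((527.4439697265625, -274.0672302246094), (87.95762634277344, 92.22261047363281), 57.798072814941406) 0.09721604414545387 0.0014907763708815846
((164.3531036376953, 258.9278869628906), (30.891727447509766, 42.74504852294922))
[ 0.5333 -0.2769  0.096 ]
pad ((525.4732666015625, -276.4998474121094), (89.81303405761719, 90.37960815429688), 86.13359069824219) 0.09669572341386523 0.0013909410095170652
((314.213623046875, 318.9736633300781), (45.7244987487793, 50.19168472290039))
[ 0.523  -0.2808  0.096 ]
```

```bash

python3 -m handwheel '[[[0,0,-0.01],0,0.01],[[0,0,-0.03],0,0.01],[[0,0,-0.04],0,0.01],[[0,0,-0.04],0,0.01],[[0,0,-0.025],0,0.01]]' | grep -E "force|pos"
python3 -m handwheel '[[[-0.0024,-0.0144,0],0,0.01],[[-0.0047,-0.0288,0],0,0.01],[[-0.0047,-0.0288,0],0,0.01],[[-0.0047,-0.0288,0],0,0.01],[[-0.0047,-0.0288,0],0,0.01]]' | grep ft_
python3 -m handwheel '[[[-0.0047,-0.0288,0],0,0.01],[[-0.0047,-0.0288,0],0,0.01],[[-0.0047,-0.0288,0],0,0.01],[[-0.0047,-0.0288,0],0,0.01],[[-0.0047,-0.0288,0],0,0.01]]' | grep ft_
python3 -m handwheel '[[[-0.0047,-0.0288,0],0,0.01],[[-0.0047,-0.0288,0],0,0.01],[[-0.0047,-0.0288,0],0,0.01],[[-0.0047,-0.0288,0],0,0.01],[[-0.0047,-0.0144,0],0,0.01]]' | grep ft_
python3 -m handwheel '[[[0,0,0],0,0.01],[[0,0,0],0,0.01]]' | grep -E "force|pos"
python3 see.py i -.14 0 527 -275 143;python3 to.py .5293 -.2757 .27 82
```

```text
eef_pos: [0.5179, 0.1619, 0.3039]
ft_force: [0.7, 0.7, -5.0]
finger_force: 69.2
ft_force: [-0.0, -0.3, -5.3]
ft_force: [0.7, -0.6, -5.9]
ft_force: [1.0, 2.1, -5.2]
eef_pos: [0.5291, -0.2462, 0.3001]
ft_force: [0.2, 0.2, -5.4]
finger_force: 69.3
t 13.75 pos [ 0.5296 -0.2455  0.3009] yaw_y 82.1 F [-0.8  0.1 -5.6] w 0.0169 ff 69.3 tilt -1.0
shift [-0.0039 -0.03    0.0309] turn 0.0018Traceback (most recent call last):
  File "see.py", line 5, in <module>
    f=grab(c);a.append(f["image"]);q=nets.outline_of("canister",c)[0]
                                     ~~~~~~~~~~~~~~~~~~~~~~~~~~~~~^^^
IndexError: list index out of range
```

```bash

python3 -m handwheel '[[[-0.002,-0.015,0],0,0.01],[[-0.002,-0.015,0],0,0.01],[[0,0,0.02],0,0.01],[[0,0,0.015],0,0.01],[[0,0,0],0,0.01]]' | grep -E "force|pos"
sed -i 's/;q=nets.outline_of("canister",c)\[0\]/;q=(nets.outline_of("canister",c) or [dict(region=np.ones((420,560),bool),score=0)])[0]/; s/;A.append(P)/;r,t=pose(g);P=P[np.abs(sdcan(r.inv().apply(P*1000-t)))<12];A.append(P)/' see.py see0.py
python3 see.py i -.14 0 527 -275 106;python3 to.py .5293 -.2757 .255 82
```

```text
eef_pos: [0.5286, -0.277, 0.2642]
ft_force: [-0.3, -0.9, -5.1]
finger_force: 69.2
scene 0.78 2460 [-1.33000e-01 -4.00000e-03  5.25484e+02 -2.74549e+02  1.11151e+02] 0.9
side 0.56 4127 [-1.40000e-01  2.90000e-02  5.29514e+02 -2.77714e+02  1.12525e+02] 0.91
both [-1.34000e-01  3.00000e-03  5.26193e+02 -2.76798e+02  1.11841e+02] 1.17
t 14.45 pos [ 0.5306 -0.2774  0.2677] yaw_y 82.05 F [-0.  -0.1 -5.6] w 0.0168 ff 69.2 tilt -1.0
shift [0.0015 0.0015 0.0127] turn 0.0008
```

View pics/i.png

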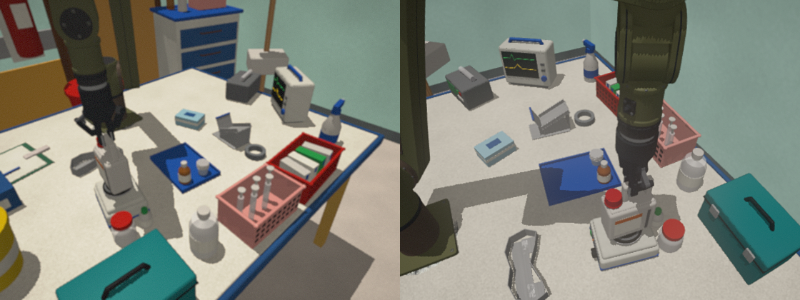

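```bash

python3 -m handwheel '[[[0.0005,0.0012,0.005],0,0.01],[[0,0,0.004],0,0.01],[[0,0,0],0,0.01]]' | grep -E "ft_|pos"
for k in 1; do
python3 -m handwheel '[[[0,0,0.002],0,0.01],[[0,0,0],0,0.01]]' | grep -E "ft_|pos"
python3 -m handwheel '[[[0,0,0.002],0,0.01],[[0,0,0],0,0.01]]' | grep -E "ft_|pos"
python3 -m handwheel '[[[0,0,0.002],0,0.01],[[0,0,0],0,0.01]]' | grep -E "ft_|pos"
python3 -m handwheel '[[[0,0,0.001],0,0.01],[[0,0,0],0,0.01]]' | grep -E "ft_|pos"
python3 -m handwheel '[[[0,0,0.001],0,0.01],[[0,0,0],0,0.01]]' | grep -E "ft_|pos"
done
```

```text
eef_pos: [0.5293, -0.2754, 0.257]
ft_force: [-0.1, -0.4, -4.5]
eef_pos: [0.5296, -0.2755, 0.2554]
ft_force: [0.3, -0.2, -4.7]
eef_pos: [0.5296, -0.2756, 0.2534]
ft_force: [-0.2, -0.9, -4.6]
eef_pos: [0.5299, -0.2758, 0.2529]
ft_force: [-0.7, 0.1, 4.1]
eef_pos: [0.53, -0.2758, 0.2516]
ft_force: [-1.7, 0.7, 5.8]
eef_pos: [0.53, -0.2758, 0.2505]
ft_force: [-2.2, 1.0, 6.1]
```

```bash

python3 -m handwheel '[[[0,0,0.002],0,0.01],[[0,0,0],0,0.01]]' | grep -E "ft_|pos"
python3 -m handwheel '[[[0,0,0.001],0,0.01],[[0,0,0],0,0.01]]' | grep -E "ft_|pos"
python3 -m handwheel '[[[0,0,0.001],0,0.01],[[0,0,0],0,0.01]]' | grep -E "ft_|pos"
python3 -m handwheel '[[[0,0,0.0005],0,0.01],[[0,0,0],0,0.01]]' | grep -E "ft_|pos"
```

```text
eef_pos: [0.53, -0.2758, 0.2487]
ft_force: [-0.6, 0.9, 7.8]
eef_pos: [0.5301, -0.2758, 0.248]
ft_force: [-1.7, 0.9, 8.4]
eef_pos: [0.5301, -0.2758, 0.2472]
ft_force: [-1.2, 0.6, 9.6]
eef_pos: [0.5301, -0.2758, 0.2469]
ft_force: [-2.5, 0.1, 9.9]
```

```bash

python3 -m handwheel '[[[0,0,0.0006],0,0.01],[[0,0,0],0,0.01]]' | grep -E "ft_|pos"
python3 -m handwheel '[[[0,0,0.0006],0,0.01],[[0,0,0],0,0.01]]' | grep -E "ft_|pos"
```

```text
eef_pos: [0.5301, -0.2758, 0.2464]
ft_force: [-1.8, 1.4, 10.7]
eef_pos: [0.5302, -0.2759, 0.2463]
ft_force: [-2.2, 0.9, 12.0]
```

```bash

python3 -m handwheel '[[[0,0,0.0005],0,0.01],[[0,0,0],0,0.01],[[0,0,0],0,0.01],[[0,0,0],0,0.01]]' | grep -E "ft_|pos"
python3 -m handwheel '[[[0,0,0],0,0.01],[[0,0,0],0,0.01],[[0,0,0],0,0.01],[[0,0,0],0,0.01],[[0,0,0],0,0.01]]' | grep -E "ft_|pos"
```

```text
eef_pos: [0.5303, -0.2759, 0.2463]
ft_force: [-3.0, 1.7, 14.3]
eef_pos: [0.5303, -0.2759, 0.2463]
ft_force: [-3.9, 1.3, 14.5]
```

```bash
python3 see.py k -.14 0 527 -275 92
python3 -m handwheel '[[[0,0,0],0,0.01],[[0,0,0],0,0.01],[[0,0,0],0,0.01],[[0,0,0],0,0.01],[[0,0,0],0,0.01]]' | grep -E "ft_|pos"
python3 -m handwheel '[[[0,0,0],0,0.01],[[0,0,0],0,0.01],[[0,0,0],0,0.01],[[0,0,0],0,0.01],[[0,0,-0.004],0,0.01]]' | grep -E "ft_|pos"
python3 -m handwheel '[[[0,0,-0.006],0,0.01],[[0,0,-0.02],0,0.01],[[0,0,-0.025],0,0.01],[[0,0,-0.01],0,0.01],[[0,0,0],0,0.01]]' | grep -E "ft_|pos"
python3 to.py 0.4605 0.0085 0.3 82; python3 to.py 0.4605 0.0085 0.3 -8
```

```text
scene 0.67 0 [-1.40e-01  0.00e+00  5.27e+02 -2.75e+02  9.20e+01] nan
side 0.94 3774 [-1.40000e-01  2.60000e-02  5.29334e+02 -2.76299e+02  9.16700e+01] 0.88
both [-1.40000e-01  2.60000e-02  5.29334e+02 -2.76299e+02  9.16700e+01] 0.88
eef_pos: [0.5303, -0.2759, 0.2463]
ft_force: [-3.4, 1.5, 14.9]
eef_pos: [0.53, -0.2758, 0.2492]
ft_force: [-2.6, 1.0, 5.8]
eef_pos: [0.5305, -0.2761, 0.309]
ft_force: [-0.8, -0.4, -4.0]
t 19.55 pos [ 0.5305 -0.2761  0.309 ] yaw_y 82.05 F [-0.8 -0.4 -4. ] w 0.0167 ff 69.4 tilt -1.0
shift [0.1087 0.2722 0.0085] turn 0.0008
t 19.55 pos [ 0.5305 -0.2761  0.309 ] yaw_y 82.05 F [-0.8 -0.4 -4. ] w 0.0167 ff 69.4 tilt -1.0
shift [0.1087 0.2722 0.0085] turn 1.5716
  return _methods._mean(a, axis=axis, dtype=dtype,
  ret = ret.dtype.type(ret / rcount)
```

```bash

python3 -m handwheel '[[[0.005,0.0135,0],0,0.01],[[0.0106,0.027,0],0,0.01],[[0.0106,0.027,0],0,0.01],[[0.0106,0.027,0],0,0.01],[[0.0106,0.027,0],0,0.01]]' | grep ft_
python3 -m handwheel '[[[0.0106,0.027,0],0,0.01],[[0.0106,0.027,0],0,0.01],[[0.0106,0.027,0],0,0.01],[[0.0106,0.027,0],0,0.01],[[0.0106,0.027,0],0,0.01]]' | grep ft_
python3 -m handwheel '[[[0.0056,0.0135,0],0,0.01],[[0,0,0],0.1,0.01],[[0,0,0],0.14,0.01],[[0,0,0],0.14,0.01],[[0,0,0],0.14,0.01]]' | grep ft_
python3 -m handwheel '[[[0,0,0],0.14,0.01],[[0,0,0],0.14,0.01],[[0,0,0],0.14,0.01],[[0,0,0],0.14,0.01],[[0,0,0],0.14,0.01]]' | grep ft_
python3 -m handwheel '[[[0,0,0],0.14,0.01],[[0,0,0],0.14,0.01],[[0,0,0],0.07,0.01],[[0,0,0],0,0.01],[[0,0,0],0,0.01]]' | grep ft_
python3 to.py .4627 .0055 .19 -8.3
```

```text
ft_force: [1.0, 0.7, -4.6]
ft_force: [0.6, 0.2, -5.5]
ft_force: [0.4, 0.5, -5.3]
ft_force: [-0.6, 0.2, -4.9]
ft_force: [0.2, -0.6, -4.7]
t 22.05 pos [0.461  0.0068 0.3073] yaw_y -7.79 F [ 0.2 -0.6 -4.7] w 0.0164 ff 69.4 tilt -1.0
shift [-0.001   0.0021  0.1173] turn 0.0088
```

Over the tray, I go down to about 25 mm above its floor and check.

```bash

python3 -m handwheel '[[[-0.001,0.002,0.03],0.009,0.01],[[0,0,0.04],0,0.01],[[0,0,0.035],0,0.01],[[0,0,0.012],0,0.01],[[0,0,0],0,0.01]]' | grep -E "ft_|pos"
python3 see.py l -1.71 0 463 8 34;python3 to.py .4627 .0055 .162 -8.3
```

```text
eef_pos: [0.4612, 0.0053, 0.1887]
ft_force: [-0.7, 0.5, -5.0]
scene 0.65 2010 [-1.7220e+00  1.4000e-02  4.5875e+02  6.5550e+00  3.5631e+01] 1.09
side 0.95 1959 [-1.71900e+00  5.00000e-03  4.63717e+02  5.44300e+00  3.84050e+01] 1.04
both [-1.71500e+00  8.00000e-03  4.58946e+02  6.13000e+00  3.69570e+01] 1.19
t 22.75 pos [0.465  0.0053 0.1927] yaw_y -8.4 F [ 0.4  0.6 -3.7] w 0.0167 ff 69.5 tilt -1.0
shift [-0.0001 -0.0024  0.0307] turn -0.0017
```

View pics/l.png

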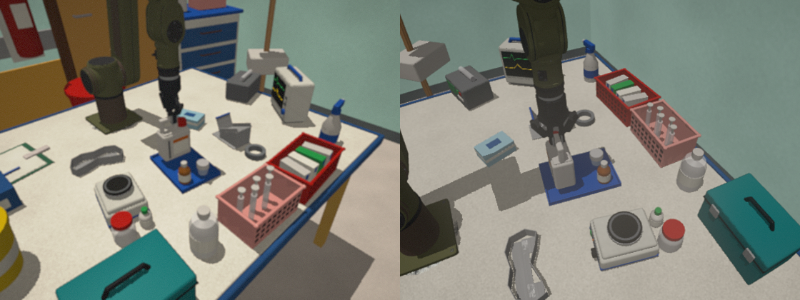

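The canister hangs upright over the free near half of the tray, clear of the cups and bottle (left view ≈(175,137), right ≈(563,172)). Lowering gently.

```bash

python3 -m handwheel '[[[0,0,0.01],0,0.01],[[0,0,0.008],0,0.01],[[0,0,0.004],0,0.01],[[0,0,0],0,0.01],[[0,0,0],0,0.01]]' | grep -E "ft_|pos"
python3 -m handwheel '[[[0,0,0.0015],0,0.01],[[0,0,0.0015],0,0.01],[[0,0,0],0,0.01]]' | grep -E "ft_|pos"
python3 -m handwheel '[[[0,0,0.001],0,0.01],[[0,0,0],0,0.01]]' | grep -E "ft_|pos"
python3 -m handwheel '[[[0,0,0.001],0,0.01],[[0,0,0],0,0.01]]' | grep -E "ft_|pos"
```

```text
eef_pos: [0.4638, 0.0052, 0.1693]
ft_force: [-0.1, 1.0, -5.2]
eef_pos: [0.4638, 0.0052, 0.1663]
ft_force: [0.3, 0.2, -5.8]
eef_pos: [0.4639, 0.0052, 0.1653]
ft_force: [-0.2, 0.0, -5.8]
eef_pos: [0.4638, 0.0052, 0.1643]
ft_force: [-0.7, 0.4, -4.7]
```

```bash

python3 -m handwheel '[[[0,0,0.001],0,0.01],[[0,0,0],0,0.01]]' | grep -E "ft_|pos"
python3 -m handwheel '[[[0,0,0.001],0,0.01],[[0,0,0],0,0.01]]' | grep -E "ft_|pos"
python3 -m handwheel '[[[0,0,0.0005],0,0.01],[[0,0,0],0,0.01]]' | grep -E "ft_|pos"
```

```text
eef_pos: [0.4638, 0.0052, 0.1633]
ft_force: [-0.1, 0.0, -4.5]
eef_pos: [0.4638, 0.0052, 0.1623]
ft_force: [-0.6, -0.2, -5.1]
eef_pos: [0.4639, 0.0052, 0.1619]
ft_force: [-0.9, 0.9, -4.4]
```

```bash

python3 -m handwheel '[[[0,0,0.0007],0,0.01],[[0,0,0],0,0.01]]' | grep -E "ft_|pos"
python3 -m handwheel '[[[0,0,0.0007],0,0.01],[[0,0,0],0,0.01]]' | grep -E "ft_|pos"
```

```text
eef_pos: [0.464, 0.0052, 0.1618]
ft_force: [-1.3, 0.0, 2.5]
eef_pos: [0.4641, 0.0052, 0.1618]
ft_force: [-3.2, 0.3, 7.4]
```

Standing on the floor. Opening, then retreating straight up.

```bash

python3 -m handwheel '[[[0,0,-0.0007],0,0.01],[[0,0,0],0,0.025],[[0,0,0],0,0.045],[[0,0,0],0,0.05],[[0,0,0],0,0.05]]' 20| grep -E "ft_|pos|width"
python3 -m handwheel '[[[0,0,-0.01],0,0.05],[[0,0,-0.03],0,0.05],[[0,0,-0.045],0,0.05],[[0,0,-0.045],0,0.05],[[0,0,0],0,0.05]]' | grep -E "ft_|pos"
python3 -m handwheel '[[[0,0,0],0,0.05],[[0,0,0],0,0.05],[[0,0,0],0,0.05]]' | grep ft_
python3 see.py m -1.71 0 461 7 6
```

```text
eef_pos: [0.4641, 0.0052, 0.1612]
ft_force: [-0.2, 0.7, -0.4]
gripper_width: 0.05
eef_pos: [0.4675, 0.0052, 0.2981]
ft_force: [0.6, -0.5, 0.3]
ft_force: [0.2, 0.7, 0.6]
scene 0.98 2122 [-1.71900e+00  9.00000e-03  4.62459e+02  6.78200e+00  8.60300e+00] 1.11
side 0 2744 [-1.70000e+00  9.00000e-03  4.60953e+02  5.06200e+00  6.20700e+00] 1.62
both [-1.71200e+00  9.00000e-03  4.62026e+02  5.31100e+00  6.79800e+00] 1.41
```

View pics/m.png

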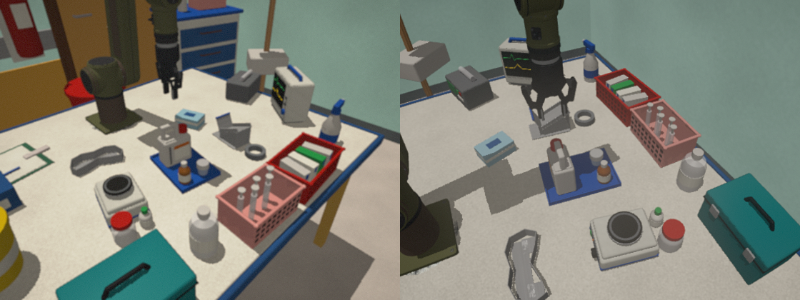

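The canister stands upright in the free near half of the tray (left view ≈(175,145), right ≈(562,170)). The gripper is well clear and the other things are where they were.

```bash
python3 -c "
from station import env
print(env.read_state()['time_s'],env.hand_in())"
```

```text
the job is handed in; nothing more can be done
26.45 None
```

The job is handed in at 26.45 s: the canister was righted on the table, pressed to the mixer's stop with about 20 N for about two seconds, then left standing upright and released in the free half of the tray, with nothing else visibly disturbed.

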